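# Refit the long end cap on the counter dispenser

## Robot

A 6-joint arm with a two-finger parallel gripper is mounted at the origin on the work surface. World frame = base frame: x ahead of the robot, y to its left, z up, the work surface at z = 0. Lengths are in m, angles in rad, forces in N, time in s.
With the tool pointing down it reaches from about 0.25 to 0.775 m from the base axis. Payload 4 kg.
Tool frame: the origin (TCP) lies midway between the tips of the shut fingers; the grasp point (between the pads) lies 19 mm behind it (robot.tcp_to_grasp is the distance from the TCP to the grasp point, in m); x points along the fingers, y is the direction in which the jaws open and shut, and the axes are right-handed (so a half turn about x gives the same grasp; the last joint's range is limited). The gripper opens to 94 mm and grips with 3 to 60 N. Pads are 16 mm wide; open, the fingers measure 119 mm over their backs; the gripper's body (75 mm by 177 mm) begins 78 mm behind the grasp point.
Start: joints at [-0.103, 0.087, 1.371, -0, 1.684, -0.103], TCP at [0.55, -0, 0.206] pointing down, gripper open.
Joint ranges: [-3.1, 3.1], [-0.76, 2.03], [0.27, 2.55], [-1.08, 4.22], [0.17, 2.65], [-2.57, 2.57]. Speed limits (rad/s): [2.79, 2.79, 3.14, 3.14, 3.14, 3.14].

## Interface

Orientations are given as [roll, pitch, yaw] about the fixed x, y, z axes, in that order (R = Rz(yaw) Ry(pitch) Rx(roll)).
In Python, from bench import robot gives the robot as it stands.
- The arm moves only by the tool send_rows, never from a script. Its argument "increments" is a list of rows, each a list of 5 numbers: the opening, from -1 (shut) to 1 (fully open), so that 0 is half open, then the shift along the tool's x, y, z in m, then the turn about the tool's x in rad. In form: [[hand, tx, ty, tz, roll], ...]. A call has 1 to 5 rows; each row is the pose to reach, as a shift and turn from the pose commanded when the call began, along the tool's axes at that moment; what a row does not reach only later rows make up. A row lasts 1/12 s, in which the tool goes at most 41.7 mm and 7.16 degrees, less where a joint would pass 70% of its speed; a pose out of reach is approached as far as the arm can. A call with a gripper value outside its range is refused whole. The fingers move at their own pace and stop on an object; the grip force is fixed at half the most. Time passes only in rows, so rows that repeat a pose let the fingers close. It gives the time, the measured TCP pose, the force and the opening at its end, in the units of the state.
- robot.get_obs(): the state, without advancing time (a new reading comes with each control period).
- robot.snapshot(name): name is "scene" or "side" or "wrist"; returns a dict with "image" (384x512x3 uint8, red, green, blue), "intrinsics" (3x3 intrinsics, pixels), "world_from_camera" (4x4, takes a point from camera to world coordinates). Camera axes: x right, y down, z forward; pixel columns grow to the right and rows downward; lengths in m; the calibration is good to about 2 mm. A picture is of the moment at which its call begins. There is no depth.
- robot.close_job(): hands the job in, once; it reports no verdict.
The state is a dict: "time": time; "joint_positions": joint angles; "qvel": joint speeds; "joint_torque": joint torques, N m; "tool_pos": TCP position; "ee_rot": TCP orientation; "wrist_force": force on the tool from outside, world axes, zero at the start; "wrist_torque": the same for the moment, N m; "width": finger opening in m.
Only numpy, scipy, OpenCV 4.12 (cv2) and the standard library are available. Lean on these libraries where they do the work, as an engineer would, in place of code of your own. Each camera call takes 0.05 s, during which the arm holds its last target.

## Task

Put the long chrome end cap back on the sloped face of the dispenser: hook its lip over the rail at the top of the face while the foot end is still up, then tilt it down and press until the foot snaps fully home under the spring catch. Leave the cap fastened, let go of it, and leave the short cap, the mustard jar, the mallet and the bottle opener where they are.

Things in the scene. Friction and masses are not known exactly. Their poses are not given: they have to be found in the camera images.
- rail: Round level steel rail, 10 mm diameter, at the top of the fixed dispenser, 125 mm above the counter; 84 mm clear between its two end posts (to 133 mm high). Origin on its axis, half-way along. y runs along it; x points 35 degrees above level, up the sloped face, away from the robot within 0.3 rad of yaw; z points straight out of the face. Under and beyond it 20 mm is free all round.
- dispenser_face (a point): Middle of the dispenser's grey sloped face, 100 mm wide: x = -63, z = -16 mm in the frame of rail, same axes; the flat face runs from x = -106 to -20 mm. A cap fully home lies clear above it, underside at z = +5 mm on the rail and the foot rest, its flat outer face at z = +29 mm over x = -116 to +12 mm (rail frame), which is where it is pressed.
- foot_rest (a point): Top of the 44 mm wide, 8 mm long steel foot rest at the low end of the face: x = -102, z = +5 mm in the frame of rail, same axes. The cap's foot leg goes down past its low side, between it and the spring catch.
- catch (a joint): Spring catch below the foot rest, a 40 mm wide steel nose: 0 at rest, up to 0.009 m pushed away down the slope against 1.5 N plus 0.3 N per mm. In rail's frame: nose tip at x = -118.5 mm, under edge z = -2.5, 22 degree lead-in ramp up to z = +12. The cap's weight does not open it: pressing its outer face by the foot end, into the face, takes 10 to 15 N; then it springs back over the bead.
- cap_center (a point): Long chrome end cap, outer face up, 170 g: shell 128 x 52 x 24 mm, gripped across the 52 mm. Point: middle of the shell, 28 mm above the counter, 12 mm under the outer face. x to the lip end (away from the robot), z out of the outer face, yaw within 0.6 rad. Foot at -x end: leg 40 mm wide, 8 mm thick, 16 mm down from the shell, with a 7 mm round bead at its bottom out to x = -71 mm.
- cap_lip (a point): Where the rail's axis belongs in the long cap's lip: x = +52, z = -17 mm from cap_center, same axes. The lip, full width at the +x end, goes 16 mm down: wall with inner face at x = +58.5 and a 4 mm toe, top at z = -24, turning back to x = +54 (from cap_center). The toe goes down past the rail only if held 4 mm or more too far to the lip end, then drawn back. Home: 2 mm from rail, 10 mm sideways.
- cap_foot (a point): Underside of the long cap's foot leg, mid width: x = -60, z = -28 mm from cap_center, same axes. Cap fully home: x = -112, z = -11 mm in the frame of rail; the bead meets the catch's ramp with it about 15 to 17 mm higher.
- short_cap_center (a point): A short chrome end cap, 92 mm long but otherwise the same shape, for another dispenser: leave it. Middle of its shell, 28 mm above the counter. The two caps lie on either side of the dispenser, either one on either side.
- jar: Ribbed amber glass mustard jar with a steel lid, 78 mm diameter, 110 mm high; origin at the centre of its base. Leave it.
- mallet: Small rubber mallet lying flat, 205 mm long, head 44 mm diameter and 75 mm long; origin on the counter under its handle. Leave it.
- opener: Flat brass bottle opener, 127 mm long, 6 mm thick; origin on its underside. Leave it.
Not all that is in view belongs to the job. Of the things that look like the part that bears rail, the larger one is meant.

How it is judged:
By the outcome, as a careful person would: the job done as asked, in the order asked, and still so for the second after the job is handed in, with the robot touching nothing.
It also fails if it takes over 48 s, if anything falls off the work surface, if the arm or the gripper's body presses on something with over 40 N, if the wrist force passes 120 N, or if a joint passes its speed limit or range.

## Working session

There is one attempt and no reset: what is moved stays moved. The work goes in short steps, Python scripts to look and compute and a tool call to move; the robot and the scene stay as the last step left them, time stands still between calls to the robot, and variables do not carry over. Pictures are saved under pics/ and viewed, and the job is handed in when it is done.

Besides the shell and the picture viewer there is one more tool, called in YAML: its name, and indented under it one key for each argument. send_rows: Moves the arm, as the interface text tells. Its arguments: {"type":"object","properties":{"increments":{"type":"array"}},"required":["increments"]}

```bash
mkdir -p pics; ls; python3 - <<'E'
from bench import robot
import cv2,numpy as np
o=robot.get_obs()
print({k:np.round(v,3) for k,v in o.items()})
for n in ["scene","side","wrist"]:
    s=robot.snapshot(n); cv2.imwrite(f"pics/{n}0.png",s["image"][:,:,::-1])
    print(n,np.round(s["intrinsics"],1).tolist(),np.round(s["world_from_camera"],3).tolist())
E
```

```text
pics
{'time': np.float64(0.0), 'joint_positions': array([-0.103,  0.088,  1.372,  0.   ,  1.684, -0.103]), 'qvel': array([ 0.   , -0.   ,  0.002, -0.001,  0.   , -0.   ]), 'joint_torque': array([ 1.0000e-03, -3.4018e+01, -3.0242e+01,  7.2000e-02,  3.3000e-02,
       -0.0000e+00]), 'tool_pos': array([0.549, 0.   , 0.204]), 'ee_rot': array([-1.687,  1.569,  3.026]), 'wrist_force': array([ 0.618,  1.021, -0.225]), 'wrist_torque': array([-0.011,  0.032, -0.01 ]), 'width': np.float64(0.094)}
scene [[415.6, 0.0, 254.9], [0.0, 415.6, 188.0], [0.0, 0.0, 1.0]] [[-0.07, 0.573, -0.816, 1.708], [0.998, 0.034, -0.061, 0.168], [-0.008, -0.819, -0.574, 0.862], [0.0, 0.0, 0.0, 1.0]]
side [[435.8, 0.0, 263.6], [0.0, 435.8, 187.9], [0.0, 0.0, 1.0]] [[-0.979, -0.149, 0.136, 0.431], [-0.201, 0.77, -0.606, 0.835], [-0.015, -0.621, -0.784, 1.072], [0.0, 0.0, 0.0, 1.0]]
wrist [[277.9, 0.0, 258.0], [0.0, 277.9, 192.4], [0.0, 0.0, 1.0]] [[1.0, 0.001, -0.003, 0.55], [0.0, -0.972, -0.233, 0.068], [-0.003, 0.233, -0.972, 0.382], [0.0, 0.0, 0.0, 1.0]]
```

View pics/scene0.png

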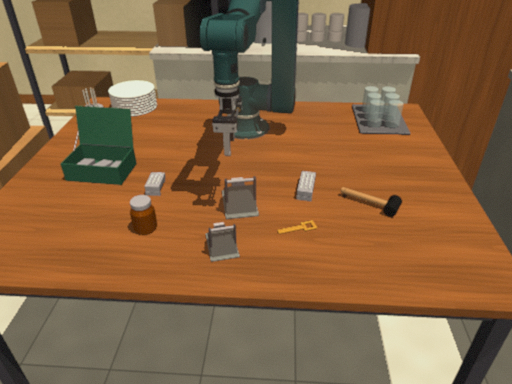

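View pics/side0.png

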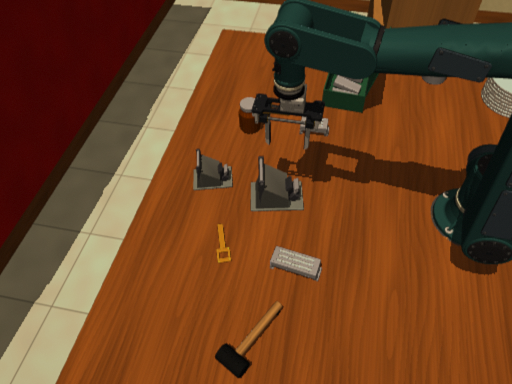

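View pics/wrist0.png

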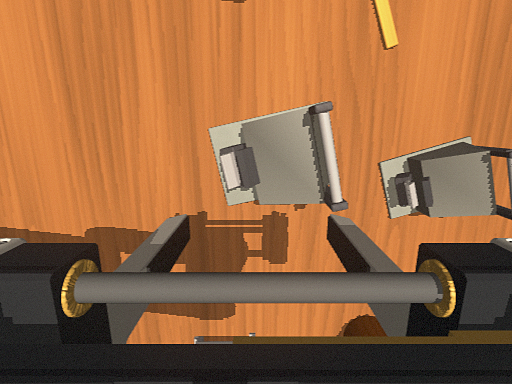

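```bash
cat > h.py <<'E'
import numpy as np,cv2
from bench import robot
def snap(n,tag):
    s=robot.snapshot(n); np.savez(f"pics/{tag}.npz",**s); cv2.imwrite(f"pics/{tag}.png",s["image"][:,:,::-1]); return s
def load(tag): return np.load(f"pics/{tag}.npz")
def ray(s,u,v):
    K=s["intrinsics"];T=s["world_from_camera"]
    d=T[:3,:3]@np.linalg.solve(K,[u,v,1.]); return T[:3,3],d/np.linalg.norm(d)
def pl(s,u,v,z):
    c,d=ray(s,u,v); return c+d*(z-c[2])/d[2]
def proj(s,P):
    T=np.linalg.inv(s["world_from_camera"]);P=np.atleast_2d(P)
    q=(P@T[:3,:3].T+T[:3,3])@s["intrinsics"].T; return q[:,:2]/q[:,2:]
def tri(obs):
    A=np.zeros((3,3));b=np.zeros(3)
    for s,u,v in obs:
        c,d=ray(s,u,v);M=np.eye(3)-np.outer(d,d);A+=M;b+=M@c
    return np.linalg.solve(A,b)
def crop(tag,x0,y0,w,h,k,out):
    im=cv2.imread(f"pics/{tag}.png")[y0:y0+h,x0:x0+w]
    cv2.imwrite(f"pics/{out}.png",cv2.resize(im,None,fx=k,fy=k,interpolation=cv2.INTER_CUBIC))
E
python3 - <<'E'
from h import *
for n in ["scene","side","wrist"]: snap(n,n+"1")
crop("scene1",130,160,200,110,4,"c1")
crop("side1",180,60,160,230,2.6,"c2")
s=load("scene1");d=load("side1");w=load("wrist1")
for n,u,v in [("capR",306,182),("capL",155,181)]: print(n,pl(s,u,v,.04))
print("side cap",pl(d,296,260,.04), "short?",pl(d,320,127,.04))
a=pl(w,323,108,.13);b=pl(w,337,206,.13);print("rail wrist",a,b,np.linalg.norm(a-b))
o=robot.get_obs();from scipy.spatial.transform import Rotation as R
print(R.from_euler("xyz",o["ee_rot"]).as_matrix().round(3))
E
```

```text
capR [0.49189366 0.2562639  0.04      ]
capL [ 0.51689037 -0.2763583   0.04      ]
side cap [0.47609697 0.2612434  0.04      ] short? [ 0.47555526 -0.25684586  0.04      ]
rail wrist [0.6064753  0.08282777 0.13      ] [ 0.62455036 -0.00591066  0.13      ] 0.09056056629600817
[[-0.001  1.    -0.   ]
 [ 0.    -0.    -1.   ]
 [-1.    -0.001 -0.   ]]
```

View pics/c1.png

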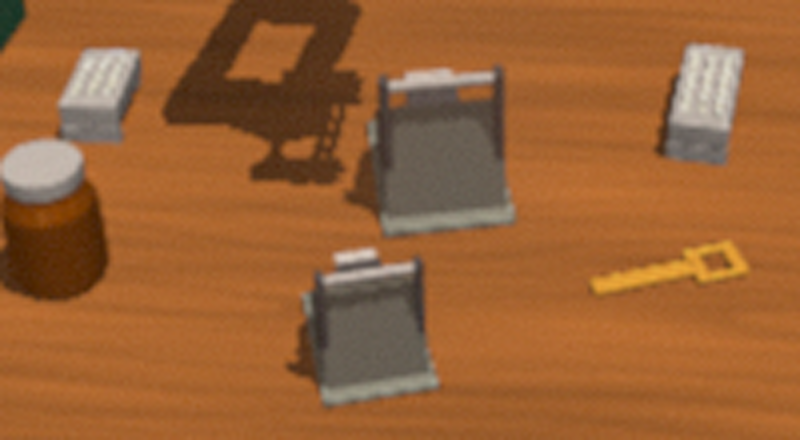

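View pics/c2.png

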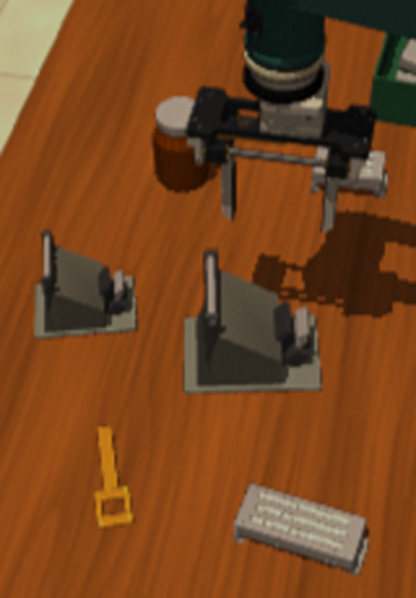

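```bash
python3 - <<'E'
from h import *
s=load("scene1")
P=[pl(s,130+u/4,160+v/4,.04) for u,v in [(690,47),(742,50),(668,118),(728,125)]]
print(np.round(P,3)); m=(P[2]+P[3]-P[0]-P[1])/2;print(m,np.arctan2(m[1],m[0]),sum(P)/4)
P=[pl(s,130+u/4,160+v/4,.04) for u,v in [(90,49),(140,53),(62,106),(118,112)]]
m=(P[2]+P[3]-P[0]-P[1])/2;print("L",m)
d=load("side1")
P=[pl(d,180+u/2.6,60+v/2.6,.04) for u,v in [(250,487),(368,520),(238,525),(357,562)]]
print(np.round(P,3)); m=(P[0]+P[2]-P[1]-P[3])/2;print(m,np.arctan2(m[1],m[0]),sum(P)/4)
E
```

```text
[[0.426 0.246 0.04 ]
 [0.428 0.293 0.04 ]
 [0.539 0.224 0.04 ]
 [0.547 0.275 0.04 ]]
[ 0.11595986 -0.01951827  0.        ] -0.16675611712002045 [0.48517119 0.2592902  0.04      ]
L [0.09231696 0.00224299 0.        ]
[[0.535 0.233 0.04 ]
 [0.409 0.248 0.04 ]
 [0.539 0.28  0.04 ]
 [0.414 0.297 0.04 ]]
[ 0.12517852 -0.01643679  0.        ] -0.13055990050784727 [0.47451339 0.26452414 0.04      ]
```

send_rows:
  increments:
    - [1, 0, -0.014, -0.036, 0.12]
    - [1, 0, -0.028, -0.072, 0.24]
    - [1, 0, -0.042, -0.108, 0.36]
    - [1, 0, -0.056, -0.144, 0.48]
    - [1, 0, -0.07, -0.18, 0.6]

```text
time: 0.72
tool_pos: [0.4813, 0.1763, 0.2055]
ee_rot: [2.627, 1.57, 0.474]
wrist_force: [0.5, 0.1, 0.3]
width: 0.0939
```

```bash
python3 - <<'E'
from h import *
from scipy.spatial.transform import Rotation as R
o=robot.get_obs();print(o["time"],o["tool_pos"],o["joint_positions"].round(3));print(R.from_euler("xyz",o["ee_rot"]).as_matrix().round(3))
E
```

```text
0.7167 [0.48130516 0.17627732 0.20553808] [0.24  0.003 1.458 0.    1.68  0.822]
[[ 0.     0.835 -0.55 ]
 [ 0.    -0.55  -0.835]
 [-1.     0.    -0.   ]]
```

send_rows:
  increments:
    - [1, 0, -0.017, -0.023, 0.12]
    - [1, 0, -0.034, -0.046, 0.24]
    - [1, 0, -0.051, -0.068, 0.36]
    - [1, 0, -0.051, -0.068, 0.48]
    - [1, 0, -0.051, -0.068, 0.6]

```text
time: 1.13
tool_pos: [0.4758, 0.2615, 0.2052]
ee_rot: [-0.225, 1.57, -2.975]
wrist_force: [-1.0, 0.5, -0.1]
width: 0.0938
```

send_rows:
  increments:
    - [1, 0, 0, 0, 0.12]
    - [1, 0, 0, 0, 0.24]
    - [1, 0, 0, 0, 0.36]
    - [1, 0, 0, 0, 0.48]
    - [1, 0, 0, 0, 0.51]

```text
time: 1.55
tool_pos: [0.4763, 0.2598, 0.2054]
ee_rot: [0.991, 1.571, -2.27]
wrist_force: [-0.2, 0.4, 0.5]
width: 0.0941
```

```bash
python3 - <<'E'
from h import *
from scipy.spatial.transform import Rotation as R
for n in ["wrist"]: snap(n,n+"2")
o=robot.get_obs();print(o["time"],o["tool_pos"],o["joint_positions"].round(3));print(R.from_euler("xyz",o["ee_rot"]).as_matrix().round(3))
E
```

```text
1.6 [0.47635224 0.25973157 0.20538916] [ 0.395  0.071  1.389 -0.     1.682  2.083]
[[-0.    -0.117 -0.993]
 [-0.    -0.993  0.117]
 [-1.     0.     0.   ]]
```

View pics/wrist2.png

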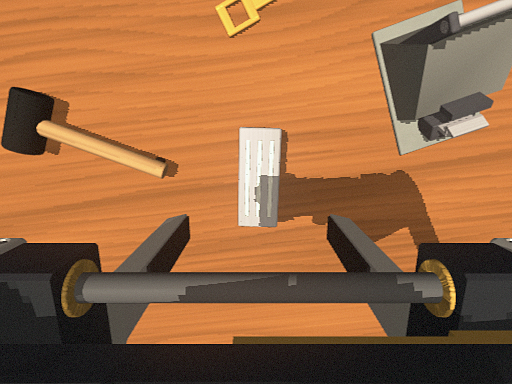

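```bash
python3 - <<'E'
from h import *
s=load("wrist2");crop("wrist2",220,110,80,130,4.5,"c3")
P=[pl(s,u,v,.04) for u,v in [(241,128),(281,128),(238,226),(277,227)]]
print(np.round(P,4));m=(P[0]+P[1]-P[2]-P[3])/2;print(m,np.linalg.norm(m),np.arctan2(m[1],m[0]),sum(P)/4)
E
```

```text
[[0.5431 0.2727 0.04  ]
 [0.5373 0.225  0.04  ]
 [0.4198 0.2932 0.04  ]
 [0.4124 0.2427 0.04  ]]
[ 1.24091600e-01 -1.91370871e-02  2.77555756e-17] 0.12555856550654032 -0.15301199538640675 [0.4781584  0.25840528 0.04      ]
```

View pics/c3.png

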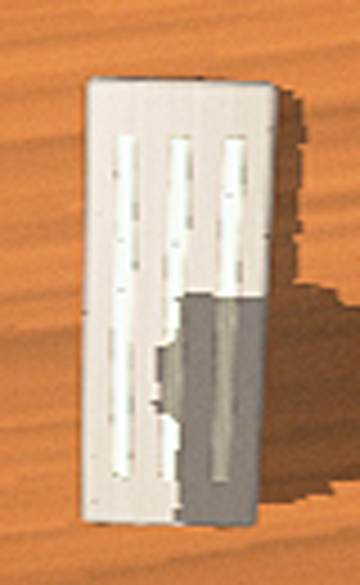

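send_rows:
  increments:
    - [1, 0.035, 0.001, -0.002, 0.035]
    - [1, 0.07, 0.001, -0.002, 0.035]
    - [1, 0.105, 0.001, -0.002, 0.035]
    - [1, 0.13, 0.001, -0.002, 0.035]
    - [1, 0.13, 0.001, -0.002, 0.035]

```text
time: 2.02
tool_pos: [0.4737, 0.2566, 0.0686]
ee_rot: [0.543, 1.558, -2.748]
wrist_force: [0.6, -0.4, -1.5]
width: 0.0938
```

```bash
python3 - <<'E'
from h import *
from scipy.spatial.transform import Rotation as R
for n in ["wrist","scene"]: snap(n,n+"3")
o=robot.get_obs();print(o["time"],o["tool_pos"],o["wrist_force"]);M=R.from_euler("xyz",o["ee_rot"]).as_matrix();print(M.round(3))
s=load("wrist3")
c=np.array([.4782,.2584,.04]);y=-.153
for a in(64,-64):
  for b in (26,-26): print(proj(s,c+np.array([np.cos(y)*a-np.sin(y)*b,np.sin(y)*a+np.cos(y)*b,0])/1000))
E
```

```text
2.1167 [0.47786389 0.2583312  0.07509952] [-0.64794364  0.17087241  1.61986537]
[[-0.002 -0.149 -0.989]
 [-0.001 -0.989  0.149]
 [-1.     0.001  0.002]]
[[219.16639276 124.11611095]]
[[291.6324796  124.41251986]]
[[223.81996369 282.99765522]]
[[286.44402537 282.9522874 ]]
```

View pics/wrist3.png

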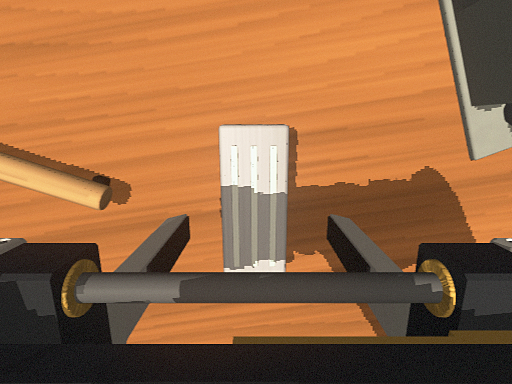

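The cap's outer face spans pixels (219–289, 124–272), and it matches the predicted outline. The long cap is centred between the fingers, so I lower and grip.

send_rows:
  increments:
    - [1, 0.022, 0, 0, 0]
    - [1, 0.044, 0, 0, 0]
    - [1, 0.06, 0, 0, 0]
    - [1, 0.064, 0, 0, 0]
    - [1, 0.064, 0, 0, 0]

```text
time: 2.53
tool_pos: [0.4791, 0.2589, 0.0126]
ee_rot: [-2.622, 1.569, 0.37]
wrist_force: [0.6, 0.2, -0.3]
width: 0.0939
```

send_rows:
  increments:
    - [0.3, 0, 0, 0, 0]
    - [-0.2, 0, 0, 0, 0]
    - [-0.4, 0, 0, 0, 0]
    - [-0.4, 0, 0, 0, 0]
    - [-0.4, 0, 0, 0, 0]

```text
time: 2.95
tool_pos: [0.4788, 0.2588, 0.0124]
ee_rot: [-2.62, 1.569, 0.372]
wrist_force: [-0.2, 0.4, 0.3]
width: 0.064
```

send_rows:
  increments:
    - [-0.4, 0, 0, 0, 0]
    - [-0.4, 0, 0, 0, 0]
    - [-0.4, 0, 0, 0, 0]

```text
time: 3.2
tool_pos: [0.4784, 0.2586, 0.0117]
ee_rot: [-2.601, 1.57, 0.39]
wrist_force: [-0.5, -0.7, 0.4]
width: 0.0521
```

send_rows:
  increments:
    - [-0.5, 0, 0, 0, 0]
    - [-0.5, 0, 0, 0, 0]
    - [-0.5, -0.02, 0, 0, 0]
    - [-0.5, -0.05, 0, 0, 0]
    - [-0.5, -0.08, 0, 0, 0]

```text
time: 3.62
tool_pos: [0.4766, 0.2578, 0.0901]
ee_rot: [0.561, 1.566, -2.731]
wrist_force: [1.1, -0.3, -2.0]
width: 0.0519
```

send_rows:
  increments:
    - [-0.5, -0.03, 0, 0, 0]
    - [-0.5, -0.06, 0, 0, 0]
    - [-0.5, -0.085, 0, 0, 0]
    - [-0.5, -0.095, 0, 0, 0]
    - [-0.5, -0.1, 0, 0, 0]

```text
time: 4.03
tool_pos: [0.479, 0.2588, 0.1932]
ee_rot: [-2.624, 1.568, 0.368]
wrist_force: [0.5, -0.1, -2.4]
width: 0.0519
```

```bash
python3 - <<'E'
from h import *
from scipy.spatial.transform import Rotation as R
for n in ["wrist","scene","side"]: snap(n,n+"4")
o=robot.get_obs();print(o["time"],o["tool_pos"],o["wrist_force"],o["width"]);M=R.from_euler("xyz",o["ee_rot"]).as_matrix();print(M.round(3))
crop("side4",130,110,250,180,3.2,"c4");crop("scene4",190,100,160,150,4,"c5")
E
```

```text
4.1833 [0.47756745 0.25823451 0.18958596] [ 0.70459525 -0.11537097 -2.87068138] 0.051983140710225945
[[-0.003 -0.149 -0.989]
 [-0.001 -0.989  0.149]
 [-1.     0.002  0.003]]
```

View pics/wrist4.png

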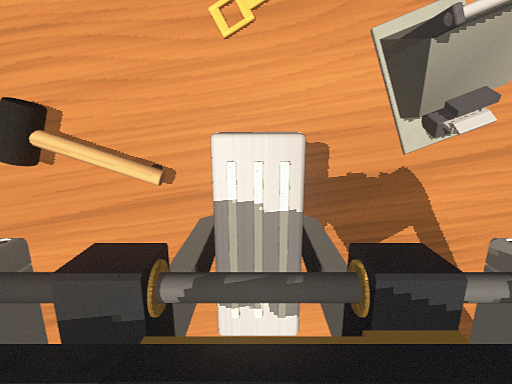

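View pics/c4.png

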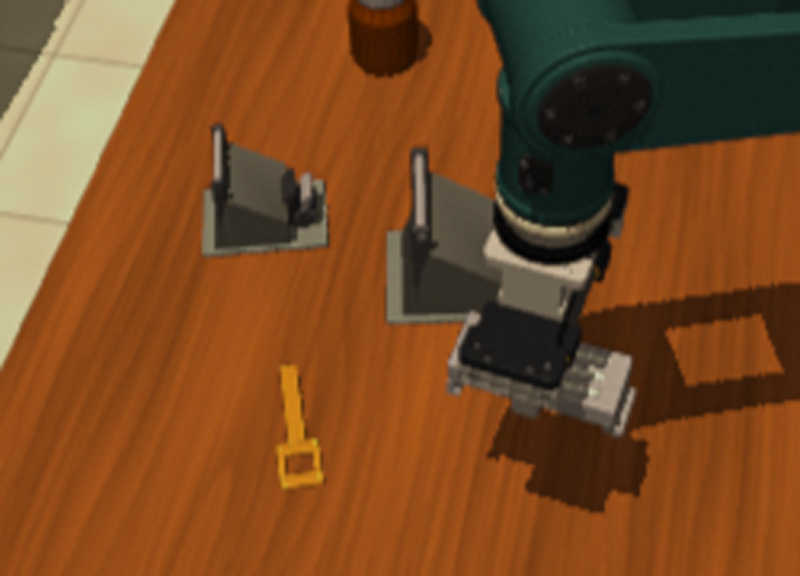

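View pics/c5.png

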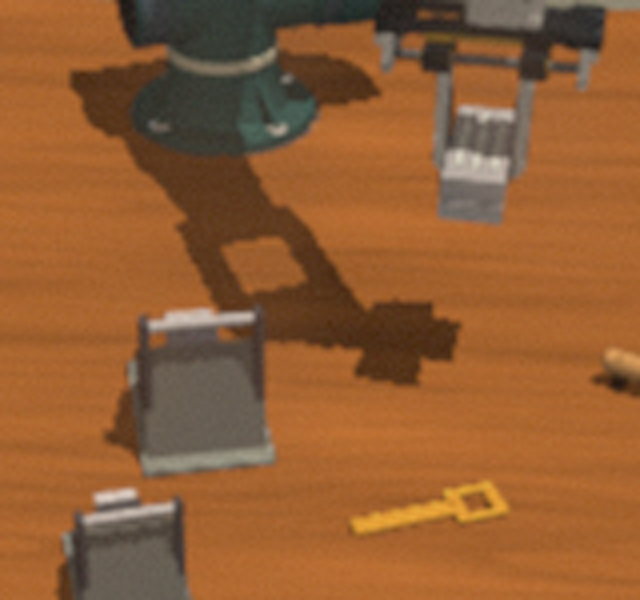

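```bash
python3 - <<'E'
from h import *
crop("wrist1",200,90,160,130,5,"w1c");crop("side1",240,150,70,70,8,"s1c");crop("scene1",215,170,50,50,10,"sc1c")
E
```

```text
(no output)
```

View pics/w1c.png

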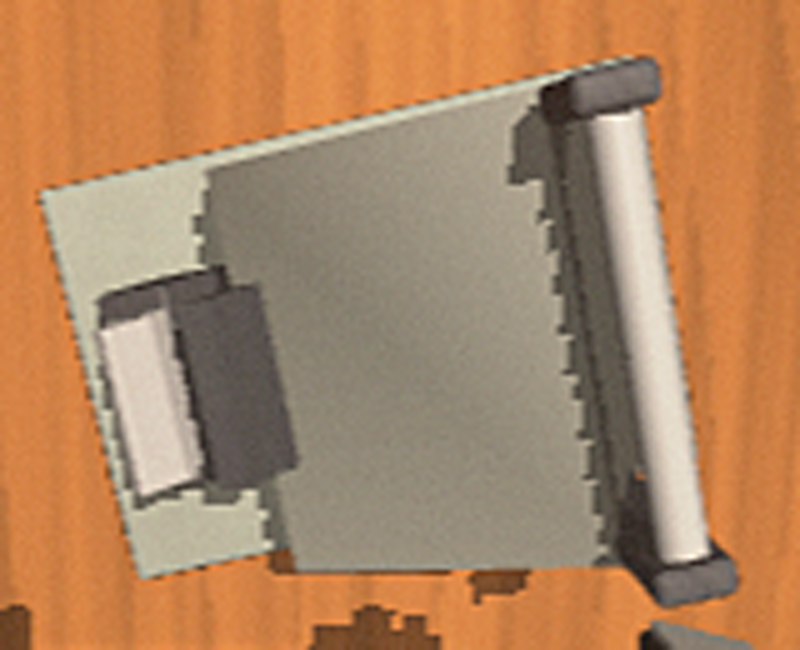

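View pics/s1c.png

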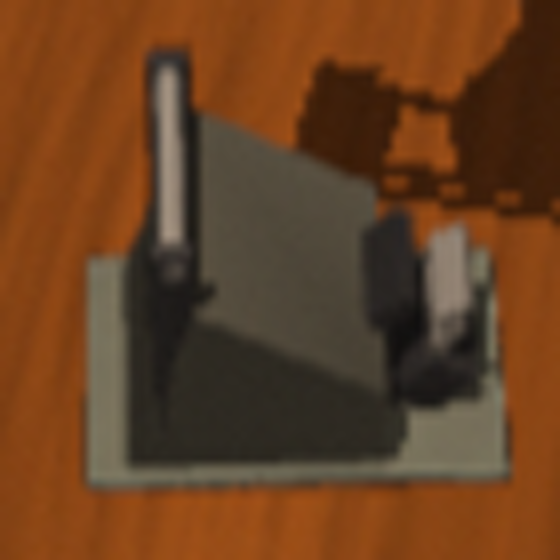

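View pics/sc1c.png

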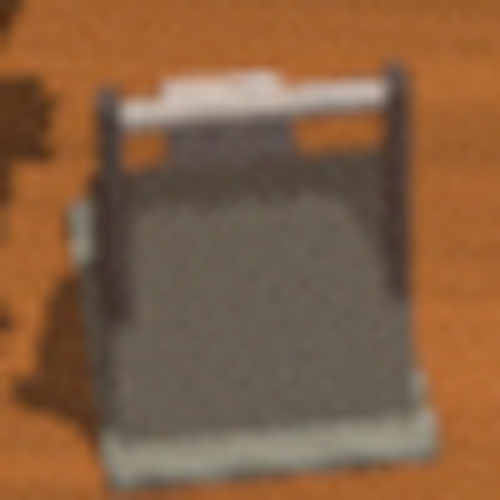

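```bash
python3 - <<'E'
from h import *
from scipy.optimize import least_squares
obs={"wrist1":[(323.4,112.4),(336.6,201.2)],"side1":[(261.6,180),(260.75,158.5)],"scene1":[(253.8,179.4),(227,181.2)]}
def ends(p): 
    y=np.array([-np.sin(p[2]),np.cos(p[2]),0]);c=np.array([p[0],p[1],.125]);return np.array([c+.042*y,c-.042*y])
def f(p,keys): return np.concatenate([(proj(load(k),ends(p))-obs[k]).ravel() for k in keys])
for keys in [["wrist1"],["side1"],["scene1"],list(obs)]:
    r=least_squares(f,[.61,.04,.2],args=(keys,));print(keys,r.x.round(4),r.fun.round(1))
s=load("wrist4")
# cap model check
o=robot.get_obs();y=-.149;t=o["tool_pos"]
for u,v in [(212,133),(305,134),(219,334),(298,334)]: print(pl(s,u,v,.2186).round(4))
E
```

```text
['wrist1'] [0.6167 0.0384 0.2067] [-0.  -0.1  0.   0.2]
['side1'] [0.6163 0.0365 0.2356] [ 0.   0.3 -0.  -0.3]
['scene1'] [0.6202 0.04   0.1767] [-0.2  0.   0.2 -0. ]
['wrist1', 'side1', 'scene1'] [0.6168 0.0384 0.2086] [-0.1 -0.1  0.1  0.1 -0.7  0.8  0.1  0.1 -0.7 -0.8 -0.2 -0.4]
[0.5456 0.2742 0.2186]
[0.5377 0.225  0.2186]
[0.4211 0.2934 0.2186]
[0.4136 0.2433 0.2186]
```

send_rows:
  increments:
    - [-0.5, 0, 0.03, -0.018, 0]
    - [-0.5, 0, 0.065, -0.038, 0]
    - [-0.5, 0, 0.1, -0.059, 0]
    - [-0.5, 0, 0.135, -0.08, 0]
    - [-0.5, 0, 0.17, -0.1, 0]

```text
time: 4.6
tool_pos: [0.5509, 0.0738, 0.1883]
ee_rot: [0.182, 1.566, -3.109]
wrist_force: [0.7, 0.6, -1.3]
width: 0.0517
```

send_rows:
  increments:
    - [-0.5, 0, 0.025, -0.016, -0.1]
    - [-0.5, 0, 0.0427, -0.0273, -0.2]
    - [-0.5, 0, 0.0427, -0.0273, -0.3]
    - [-0.5, 0, 0.0427, -0.0273, -0.356]
    - [-0.5, 0, 0.0427, -0.0273, -0.356]

```text
time: 5.02
tool_pos: [0.5713, 0.0285, 0.1882]
ee_rot: [-0.264, 1.565, 3.083]
wrist_force: [-0.0, 0.0, -2.4]
width: 0.052
```

```bash
python3 - <<'E'
from h import *
from scipy.spatial.transform import Rotation as R
for n in ["wrist","scene","side"]: snap(n,n+"5")
o=robot.get_obs();print(o["time"],o["tool_pos"],o["wrist_force"],o["width"]);M=R.from_euler("xyz",o["ee_rot"]).as_matrix();print(M.round(3))
crop("side5",200,60,160,160,4,"c6");crop("scene5",190,120,100,110,5,"c7")
E
```

```text
5.1667 [0.5716322  0.02942514 0.18972292] [-0.35798576 -0.14270246 -0.95917241] 0.05207094173585949
[[-0.003  0.204 -0.979]
 [ 0.    -0.979 -0.204]
 [-1.    -0.001  0.003]]
```

View pics/wrist5.png

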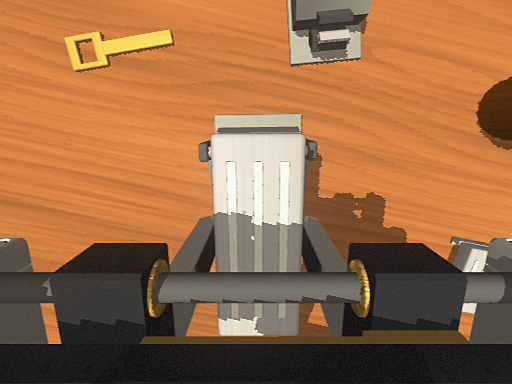

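View pics/c6.png

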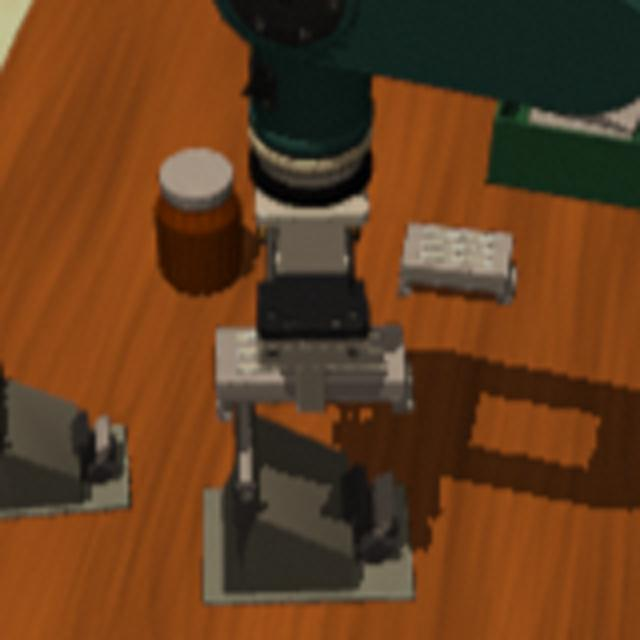

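View pics/c7.png

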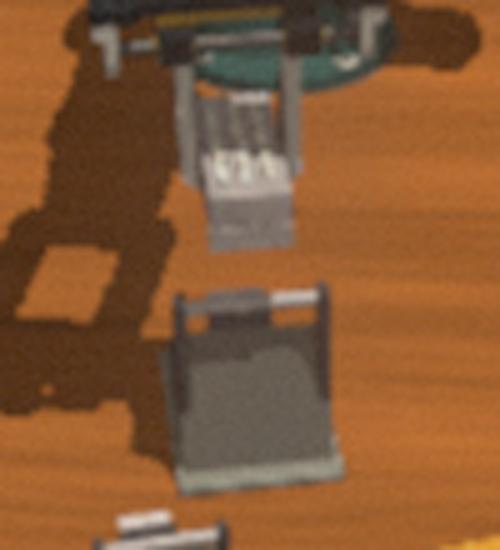

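```bash
python3 - <<'E'
from h import *
s=load("wrist5");crop("wrist5",190,105,135,60,5.8,"c8")
x=np.array([.979,.204,0])
for u,v,z in [(204,151,.133),(311,150,.133),(258,133,.2186),(258,334,.2186)]:
    p=pl(s,u,v,z);print(p.round(4),p@x)
o=robot.get_obs()["tool_pos"];print(o@x)
E
```

```text
[0.6079 0.0825 0.133 ] 0.6119612938625898
[ 0.6269 -0.0043  0.133 ] 0.6128220945534769
[0.634  0.042  0.2186] 0.6292607790627784
[0.5143 0.0171 0.2186] 0.5069918060208168
0.565630656070233
```

View pics/c8.png

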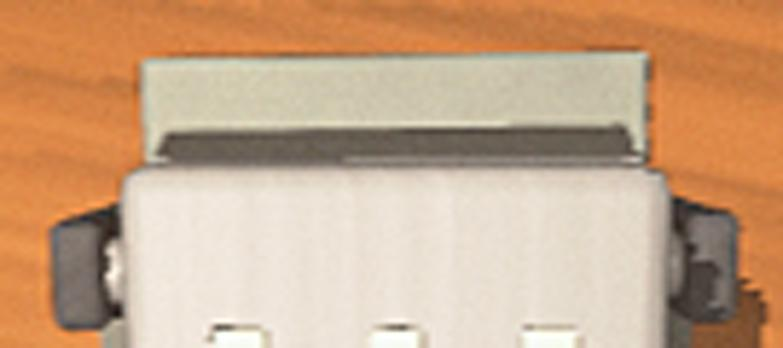

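send_rows:
  increments:
    - [-0.5, 0.015, 0, 0, 0]
    - [-0.5, 0.035, 0, 0, 0]
    - [-0.5, 0.05, 0, 0, 0]
    - [-0.5, 0.057, 0, 0, 0]
    - [-0.5, 0.057, 0, 0, 0]

```text
time: 5.58
tool_pos: [0.5706, 0.0297, 0.1317]
ee_rot: [-0.239, 1.566, 3.109]
wrist_force: [0.0, -0.1, -2.0]
width: 0.0515
```

send_rows:
  increments:
    - [-0.5, 0.002, 0, 0, 0]
    - [-0.5, 0.004, 0, 0, 0]
    - [-0.5, 0.005, 0, 0, 0]
    - [-0.5, 0.005, 0, 0, 0]
    - [-0.5, 0.005, 0, 0, 0]

```text
time: 6.0
tool_pos: [0.5728, 0.0292, 0.1302]
ee_rot: [2.879, 1.569, -0.056]
wrist_force: [-0.9, -0.3, -1.7]
width: 0.0518
```

```bash
python3 - <<'E'
from h import *
from scipy.spatial.transform import Rotation as R
for n in ["wrist","scene","side"]: snap(n,n+"6")
o=robot.get_obs();print(o["time"],o["tool_pos"],o["wrist_force"],o["wrist_torque"],o["width"])
crop("side6",220,100,120,120,5,"c6");crop("scene6",190,120,100,110,5,"c7")
E
```

```text
6.15 [0.5726288  0.02916263 0.12992978] [-0.66832651 -0.07019349 -1.94230234] [0.01072397 0.05837586 0.05243499] 0.05182386663525567
```

View pics/c6.png

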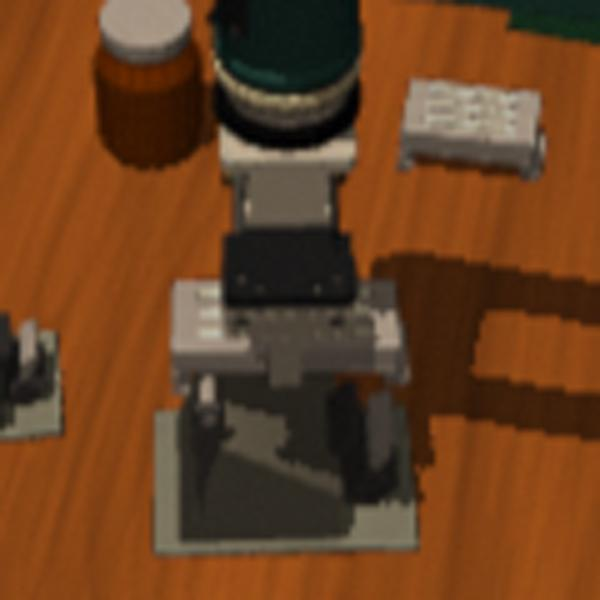

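View pics/c7.png

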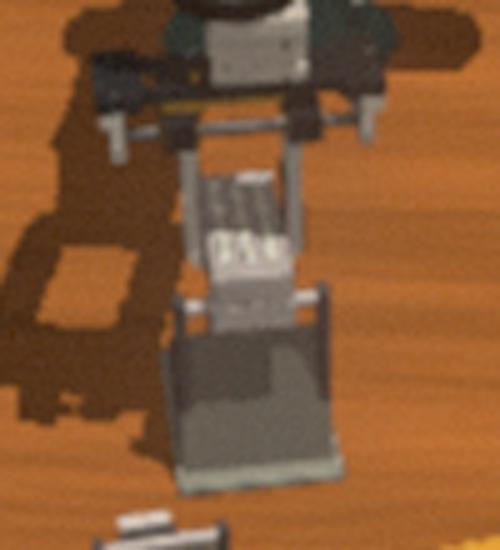

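View pics/wrist6.png

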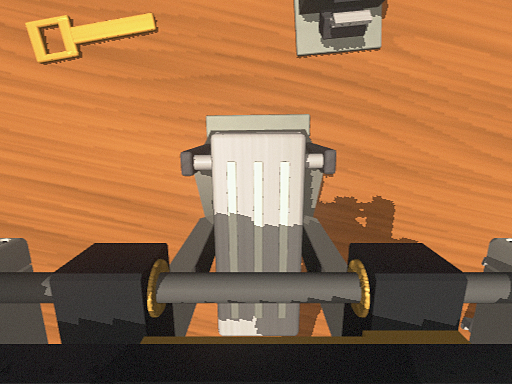

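send_rows:
  increments:
    - [-0.5, 0.0015, 0, 0, 0]
    - [-0.5, 0.003, 0, 0, 0]
    - [-0.5, 0.0035, 0, 0, 0]
    - [-0.5, 0.0035, 0, 0, 0]

```text
time: 6.48
tool_pos: [0.5723, 0.0292, 0.1258]
ee_rot: [-0.402, 1.571, 2.946]
wrist_force: [-0.1, -0.8, -1.9]
width: 0.0519
```

```bash
python3 - <<'E'
from h import *
o=robot.get_obs();print(o["time"],o["tool_pos"],o["wrist_force"],o["wrist_torque"],o["width"])
E
```

```text
6.4833 [0.57230036 0.0292067  0.1258103 ] [-0.12444177 -0.78596457 -1.89196989] [ 0.0429445   0.07282373 -0.02370937] 0.05187722491464827
```

send_rows:
  increments:
    - [-0.5, 0.0005, 0, 0, 0]
    - [-0.5, 0.001, 0, 0, 0]
    - [-0.5, 0.001, 0, 0, 0]

```text
time: 6.73
tool_pos: [0.5724, 0.0292, 0.1256]
ee_rot: [2.784, 1.57, -0.151]
wrist_force: [-1.9, -0.7, 1.1]
width: 0.0519
```

send_rows:
  increments:
    - [-0.5, 0.0005, 0, 0, 0]
    - [-0.5, 0.001, 0, 0, 0]
    - [-0.5, 0.001, 0, 0, 0]

```text
time: 6.98
tool_pos: [0.5724, 0.0292, 0.1254]
ee_rot: [2.788, 1.57, -0.148]
wrist_force: [-2.9, -0.0, 4.9]
width: 0.0513
```

send_rows:
  increments:
    - [-0.5, -0.0007, 0, 0, 0]
    - [-0.5, -0.0007, 0, 0.0015, 0]
    - [-0.5, -0.0007, 0, 0.003, 0]
    - [-0.5, -0.0007, 0, 0.0045, 0]
    - [-0.5, -0.0007, 0, 0.006, 0]

```text
time: 7.4
tool_pos: [0.5675, 0.028, 0.1253]
ee_rot: [2.981, 1.568, 0.046]
wrist_force: [2.0, 0.4, 3.0]
width: 0.0515
```

send_rows:
  increments:
    - [-0.5, 0, 0, 0.0005, 0]
    - [-0.5, 0, 0, 0.001, 0]
    - [-0.5, 0, 0, 0.001, 0]
    - [-0.5, 0, 0, 0.001, 0]

```text
time: 7.73
tool_pos: [0.5662, 0.0278, 0.1253]
ee_rot: [2.927, 1.569, -0.009]
wrist_force: [2.2, 0.2, 3.6]
width: 0.0516
```

send_rows:
  increments:
    - [-0.5, 0, 0, 0.0005, 0]
    - [-0.5, 0, 0, 0.001, 0]
    - [-0.5, 0, 0, 0.001, 0]

```text
time: 7.98
tool_pos: [0.5651, 0.0276, 0.1252]
ee_rot: [2.946, 1.569, 0.01]
wrist_force: [2.9, 0.6, 4.0]
width: 0.0519
```

send_rows:
  increments:
    - [-0.5, 0, 0, 0.0005, 0]
    - [-0.5, 0, 0, 0.001, 0]
    - [-0.5, 0, 0, 0.001, 0]

```text
time: 8.23
tool_pos: [0.5639, 0.0274, 0.1248]
ee_rot: [2.973, 1.57, 0.038]
wrist_force: [4.0, 0.6, 3.7]
width: 0.0519
```

```bash
python3 - <<'E'
from h import *
for n in ["wrist","scene","side"]: snap(n,n+"7")
o=robot.get_obs();print(o["time"],o["tool_pos"],o["wrist_force"],o["wrist_torque"],o["width"])
crop("side7",220,100,120,120,5,"c6");crop("scene7",210,150,60,60,9,"c7")
E
```

```text
8.3833 [0.56383991 0.02737149 0.1247145 ] [ 4.89912338 -0.00912286  4.40707301] [ 0.24147056 -1.1478037  -0.01654265] 0.05211734078264881
```

View pics/c6.png

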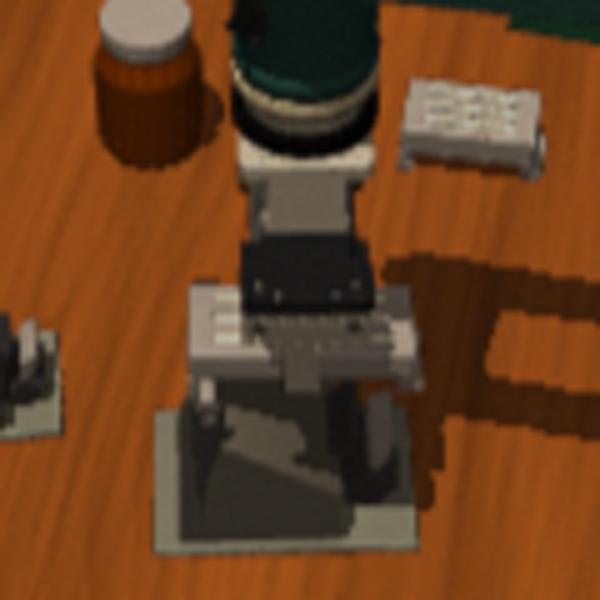

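View pics/c7.png

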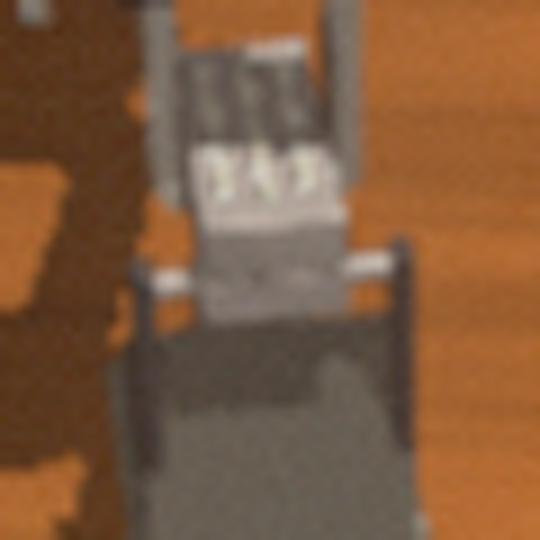

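View pics/wrist7.png

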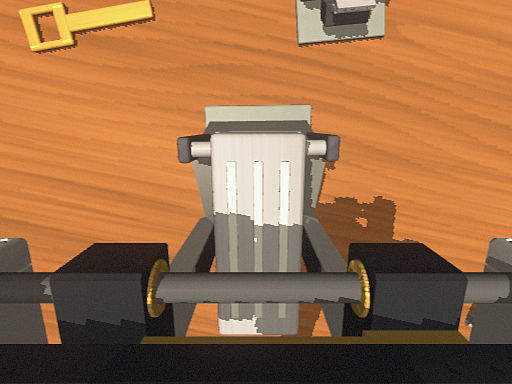

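```bash
python3 - <<'E'
from h import *
s=load("wrist7");crop("wrist7",170,95,180,75,4.4,"c8")
x=np.array([.979,.204,0])
a=pl(s,202,149.5,.13)@x;b=pl(s,317,148.5,.13)@x;e=pl(s,258,132.5,.153)@x;print(a,b,e,robot.get_obs()["tool_pos"]@x)
for n,v in (("wrist5",[(209.3,152.4),(307,150)]),("wrist6",[(203,161),(316,160)])): print([pl(load(n),*q,.13)@x for q in v])
E
```

```text
0.6110087443182387 0.6116781231532209 0.6217883269430164 0.5575830599209707
[np.float64(0.610509388080424), np.float64(0.612549592636864)]
[np.float64(0.6123346137544275), np.float64(0.6130220267280841)]
```

View pics/c8.png

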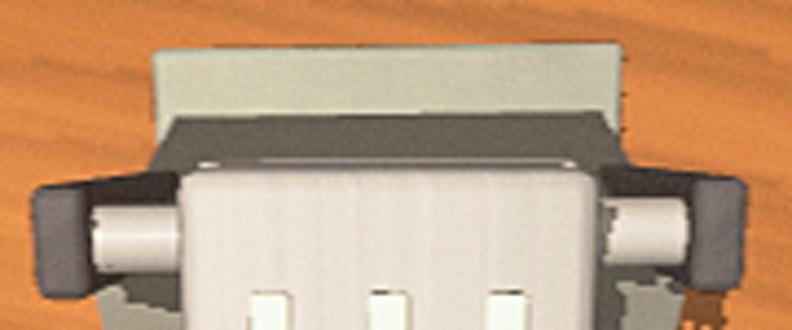

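send_rows:
  increments:
    - [-0.5, 0.002, 0, 0, 0]
    - [-0.5, 0.004, 0, 0.0005, 0]
    - [-0.5, 0.0046, 0, 0.0008, 0]
    - [-0.5, 0.0046, 0, 0.0008, 0]

```text
time: 8.72
tool_pos: [0.5619, 0.0271, 0.1193]
ee_rot: [-0.119, 1.569, -3.055]
wrist_force: [1.6, -0.3, 3.3]
width: 0.052
```

```bash
python3 - <<'E'
from h import *
snap("side","side8");snap("scene","scene8")
o=robot.get_obs();print(o["time"],o["tool_pos"],o["wrist_force"],o["wrist_torque"],o["width"])
crop("side8",240,130,80,80,7,"c6");crop("scene8",210,150,60,60,9,"c7")
E
```

```text
8.8167 [0.56191409 0.02707503 0.11932745] [0.09917746 0.99886937 3.04694826] [ 0.09049098 -0.41212674  0.02570983] 0.05158257021970957
```

View pics/c6.png

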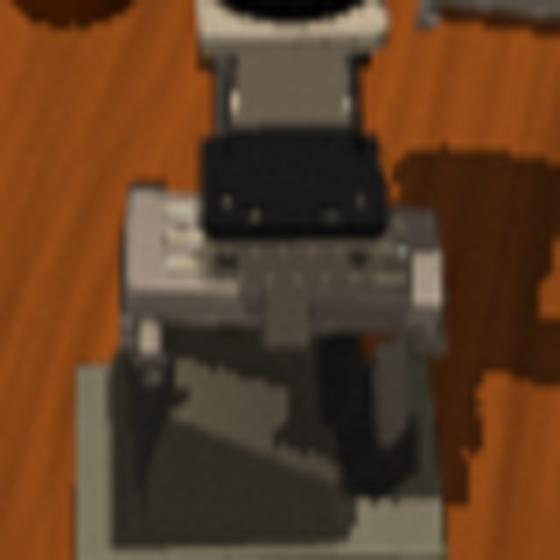

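View pics/c7.png

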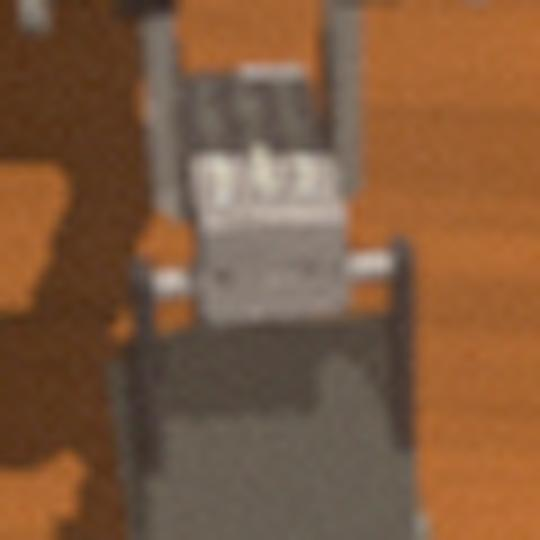

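send_rows:
  increments:
    - [-0.5, 0.0024, 0, 0.0005, 0]
    - [-0.5, 0.0047, 0, 0.0009, 0]
    - [-0.5, 0.007, 0, 0.0011, 0]
    - [-0.5, 0.0095, 0, 0.0013, 0]
    - [-0.5, 0.0095, 0, 0.0013, 0]

```text
time: 9.23
tool_pos: [0.5608, 0.0269, 0.1097]
ee_rot: [-0.171, 1.569, -3.107]
wrist_force: [-1.0, -0.3, 2.9]
width: 0.0518
```

send_rows:
  increments:
    - [-0.5, 0.0024, 0, 0, 0]
    - [-0.5, 0.0048, 0, 0, 0]
    - [-0.5, 0.0072, 0, -0.0002, 0]
    - [-0.5, 0.0095, 0, -0.0004, 0]
    - [-0.5, 0.0095, 0, -0.0004, 0]

```text
time: 9.65
tool_pos: [0.5617, 0.027, 0.1003]
ee_rot: [-0.243, 1.57, 3.105]
wrist_force: [-1.9, -0.4, 2.9]
width: 0.052
```

```bash
python3 - <<'E'
from h import *
snap("side","side9");snap("scene","scene9");snap("wrist","wrist9")
o=robot.get_obs();print(o["time"],o["tool_pos"],o["wrist_force"],o["wrist_torque"],o["width"])
crop("side9",240,130,80,80,7,"c6");crop("scene9",210,150,60,60,9,"c7")
E
```

```text
9.8 [0.5616319  0.02700912 0.10039618] [-0.97528608 -0.96608307  0.69327697] [0.0200352  0.05996536 0.02987879] 0.052356517178370504
```

View pics/c6.png

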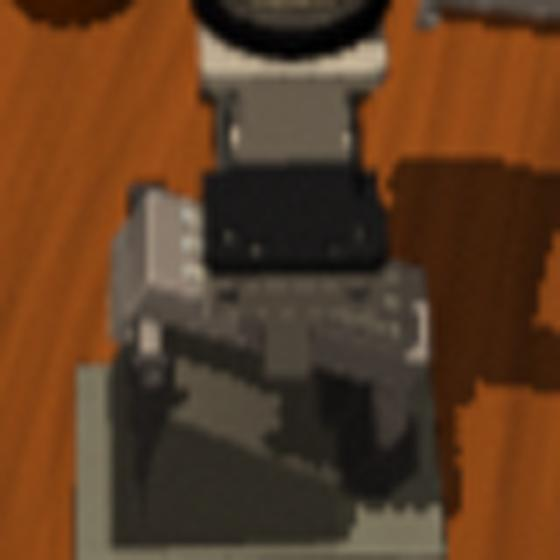

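View pics/c7.png

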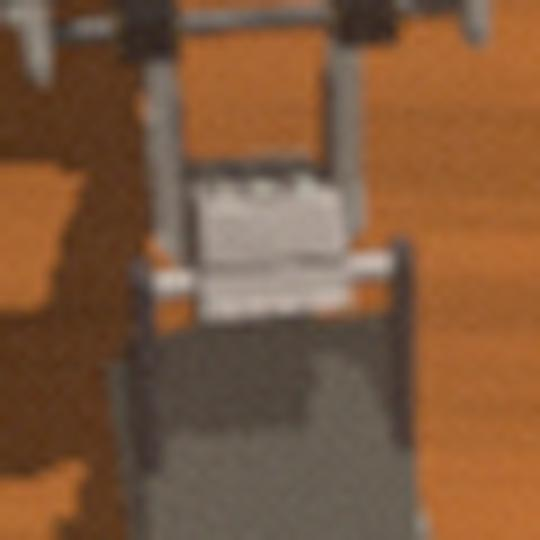

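View pics/wrist9.png

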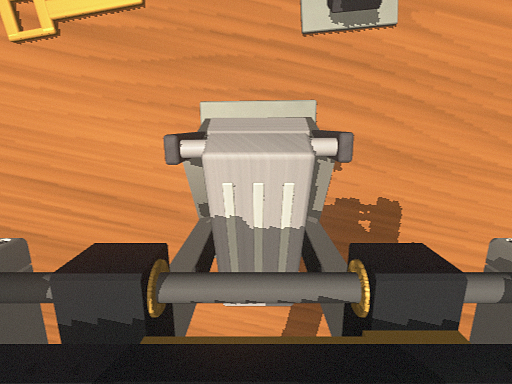

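send_rows:
  increments:
    - [-0.5, 0.0015, 0, -0.0002, 0]
    - [-0.5, 0.003, 0, -0.0004, 0]
    - [-0.5, 0.0038, 0, -0.0006, 0]
    - [-0.5, 0.0038, 0, -0.0006, 0]

```text
time: 10.13
tool_pos: [0.5623, 0.0271, 0.0978]
ee_rot: [0.467, 1.57, -2.468]
wrist_force: [-3.6, -1.1, 6.1]
width: 0.0518
```

send_rows:
  increments:
    - [0.0, 0, 0, 0, 0]
    - [0.1, 0, 0, 0, 0]
    - [0.25, 0, 0, 0, 0]
    - [0.3, 0, 0, 0, 0]
    - [0.3, 0, 0, 0, 0]

```text
time: 10.55
tool_pos: [0.5622, 0.0273, 0.0963]
ee_rot: [-0.432, 1.57, 2.916]
wrist_force: [-0.8, 0.0, 0.3]
width: 0.0609
```

send_rows:
  increments:
    - [0.3, 0, 0, 0, 0]
    - [0.3, 0, 0, 0, 0]

```text
time: 10.72
tool_pos: [0.5623, 0.0272, 0.0967]
ee_rot: [-0.367, 1.57, 2.981]
wrist_force: [0.5, 0.2, -0.0]
width: 0.0611
```

```bash
python3 - <<'E'
from h import *
snap("side","side10");snap("scene","scene10");snap("wrist","wrist10")
o=robot.get_obs();print(o["time"],o["tool_pos"],o["wrist_force"],o["wrist_torque"],o["width"])
crop("side10",240,130,80,80,7,"c6");crop("scene10",210,150,60,60,9,"c7")
E
```

```text
10.8667 [0.56248452 0.02717782 0.09709841] [ 0.13018955 -0.51155737  0.66198073] [0.06562794 0.08498009 0.00819473] 0.061501307964358175
```

View pics/c6.png

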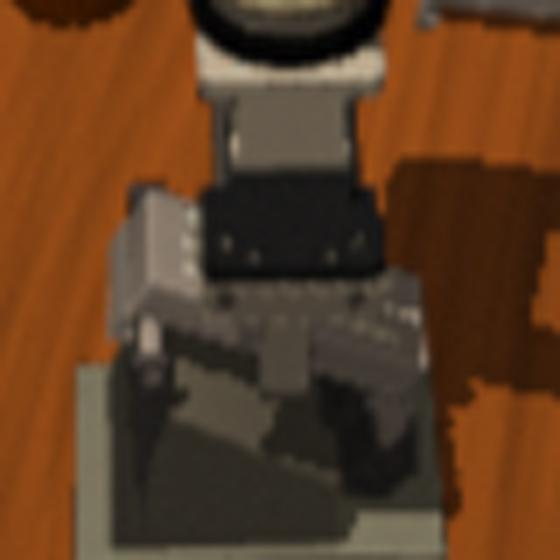

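View pics/c7.png

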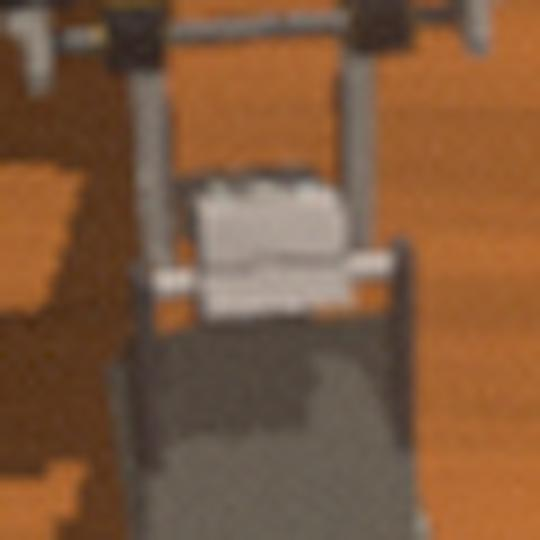

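View pics/wrist10.png

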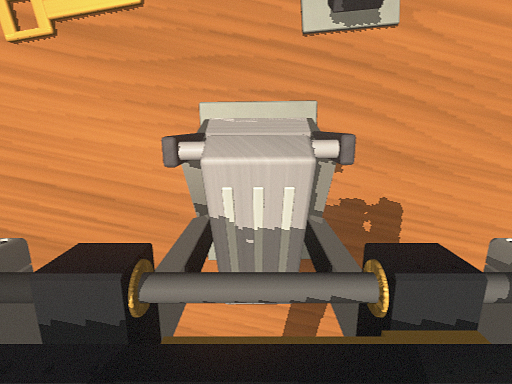

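The cap rests on the rail and on the catch ramp (lip at about (257,148) in the wrist view, rail visible on both sides). I lift off, close the fingers and move over the foot end.

send_rows:
  increments:
    - [0.35, -0.015, 0, 0, 0]
    - [0.35, -0.035, 0, 0, 0]
    - [0.35, -0.055, 0, 0, 0]
    - [0.35, -0.07, 0, 0, 0]
    - [-0.5, -0.07, 0, 0.02, 0]

```text
time: 11.28
tool_pos: [0.5468, 0.0232, 0.1712]
ee_rot: [2.925, 1.562, -0.01]
wrist_force: [0.2, -0.5, 1.0]
width: 0.0595
```

send_rows:
  increments:
    - [-1, 0, 0, 0.02, 0]
    - [-1, 0, 0, 0.034, 0]
    - [-1, 0, 0, 0.034, 0]
    - [-1, 0, 0, 0.034, 0]
    - [-1, 0, 0, 0.034, 0]

```text
time: 11.7
tool_pos: [0.5102, 0.0162, 0.1674]
ee_rot: [3.09, 1.57, 0.155]
wrist_force: [-0.2, -0.1, -0.0]
width: 0.0272
```

send_rows:
  increments:
    - [-1, 0.01, 0, 0, 0]
    - [-1, 0.02, 0, 0, 0]
    - [-1, 0.03, 0, 0, 0]
    - [-1, 0.035, 0, 0, 0]
    - [-1, 0.035, 0, 0, 0]

```text
time: 12.12
tool_pos: [0.5083, 0.0162, 0.1294]
ee_rot: [-0.278, 1.566, 3.069]
wrist_force: [0.1, -0.4, -0.5]
width: 0.0005
```

```bash
python3 - <<'E'
from h import *
snap("side","side11");snap("scene","scene11");snap("wrist","wrist11")
o=robot.get_obs();print(o["time"],o["tool_pos"],o["wrist_force"],o["wrist_torque"],o["width"])
x=np.array([.979,.204,0]);print(o["tool_pos"]@x-.6117)
crop("side11",240,110,90,100,6,"c6");crop("scene11",210,150,60,60,9,"c7")
E
```

```text
12.2667 [0.50980382 0.01608834 0.13225818] [ 0.56822251 -0.12264969  0.00287548] [ 0.02706269  0.10783339 -0.01563619] 0.000543307558468049
-0.10932003771822485
```

View pics/c6.png

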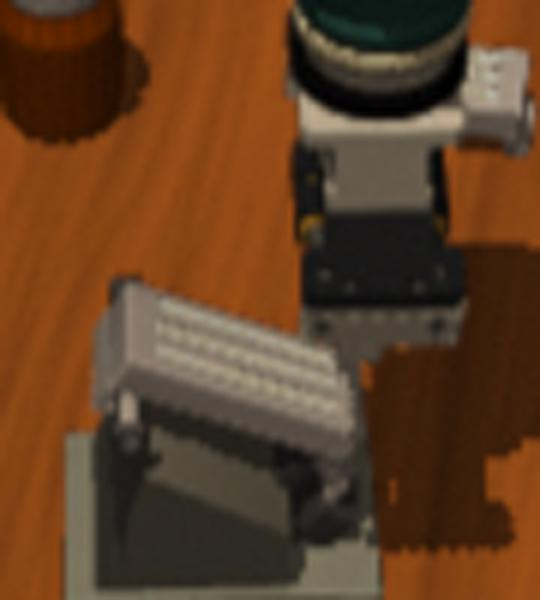

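View pics/wrist11.png

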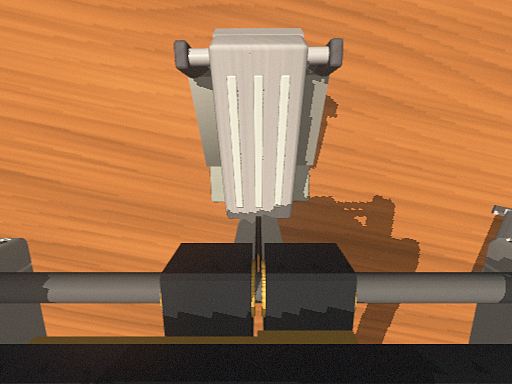

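```bash
python3 - <<'E'
from h import *
s=load("wrist11");crop("wrist11",200,180,110,80,7,"c8")
o=robot.get_obs();t=o["tool_pos"];x=np.array([.979,.204,0])
print(proj(s,t),proj(s,t+.008*x),proj(s,t-.008*x))
r=np.array([.6168,.0384,.125]);
for th in (24,27,30,35):
  c,sn=np.cos(np.radians(th)),np.sin(np.radians(th))
  q=lambda X,Z: r+x*(X*c-Z*sn)/1000+np.array([0,0,(X*sn+Z*c)/1000])
  print(th,proj(s,[q(-116,29),q(12,29),q(-116,5)]).round(1).tolist())
E
```

```text
[[258.84316099 228.16627089]] [[258.86234121 216.89987171]] [[258.82436157 239.20898985]]
24 [[258.7, 225.5], [259.3, 41.0], [258.6, 205.6]]
27 [[258.7, 221.3], [259.3, 44.6], [258.6, 201.1]]
30 [[258.7, 217.0], [259.3, 48.3], [258.6, 196.6]]
35 [[258.6, 209.6], [259.3, 54.4], [258.6, 188.8]]
```

View pics/c8.png

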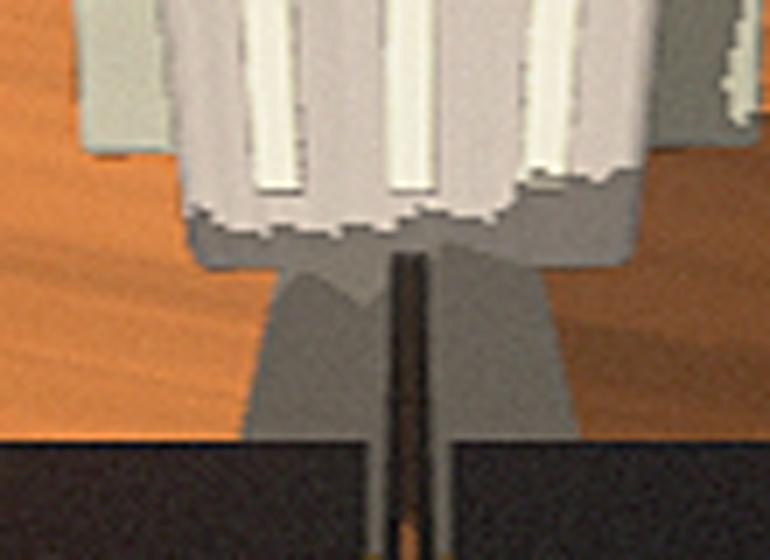

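send_rows:
  increments:
    - [-1, 0.01, 0, 0, 0]
    - [-1, 0.02, 0, 0, 0]
    - [-1, 0.028, 0, 0, 0]
    - [-1, 0.03, 0, 0, 0]
    - [-1, 0.03, 0, 0, 0]

```text
time: 12.68
tool_pos: [0.5092, 0.0161, 0.1015]
ee_rot: [-0.273, 1.57, 3.074]
wrist_force: [1.0, -0.0, 1.1]
width: 0.0003
```

send_rows:
  increments:
    - [-1, 0.002, 0, -0.0006, 0]
    - [-1, 0.004, 0, -0.0012, 0]
    - [-1, 0.004, 0, -0.0012, 0]

```text
time: 12.93
tool_pos: [0.511, 0.0163, 0.0981]
ee_rot: [2.859, 1.57, -0.077]
wrist_force: [0.2, 0.5, 0.4]
width: 0.0004
```

send_rows:
  increments:
    - [-1, 0.002, 0, -0.0006, 0]
    - [-1, 0.004, 0, -0.0012, 0]
    - [-1, 0.004, 0, -0.0012, 0]

```text
time: 13.18
tool_pos: [0.5117, 0.0167, 0.0934]
ee_rot: [-0.45, 1.57, 2.898]
wrist_force: [-0.1, -0.3, -0.2]
width: 0.0004
```

```bash
python3 - <<'E'
from h import *
snap("side","side12");snap("scene","scene12");snap("wrist","wrist12")
o=robot.get_obs();print(o["time"],o["tool_pos"],o["wrist_force"],o["wrist_torque"],o["width"])
x=np.array([.979,.204,0]);print(o["tool_pos"]@x-.6117)
crop("side12",240,110,90,100,6,"c6");crop("wrist12",180,20,160,220,2.7,"c8")
E
```

```text
13.3333 [0.51191353 0.01663599 0.09397505] [ 0.92582802 -0.20390442  0.30850928] [0.04983651 0.0515343  0.00520261] 0.0006771988861374078
-0.10714291367787943
```

View pics/c6.png

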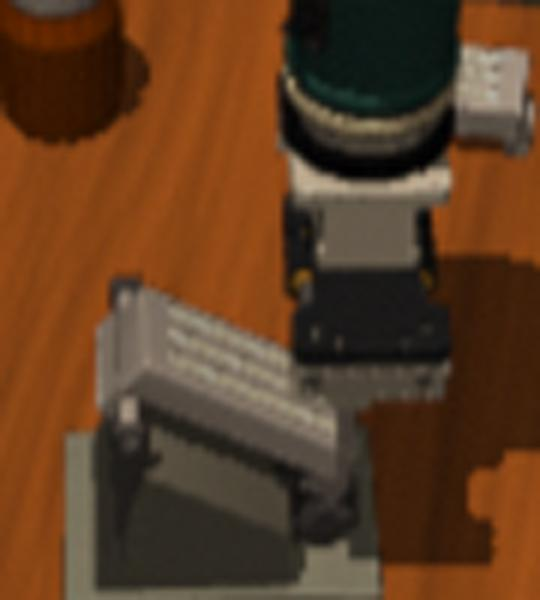

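View pics/c8.png

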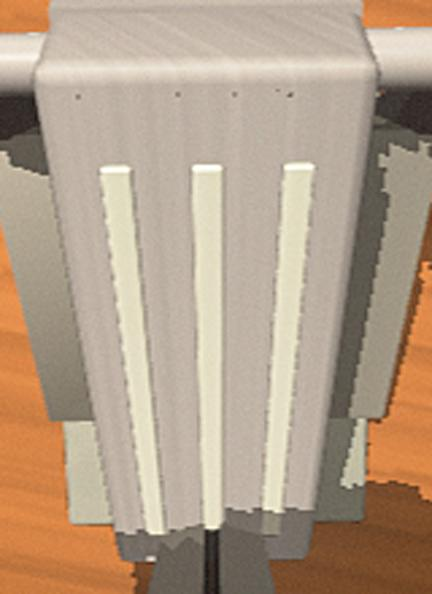

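```bash
python3 - <<'E'
from h import *
s=load("wrist12");d=load("side12")
x=np.array([.979,.204,0]);y=np.array([-.204,.979,0])
r=np.array([.6168,.0384,.125]);
for th in (28,30,32,34,35):
  c,sn=np.cos(np.radians(th)),np.sin(np.radians(th))
  q=lambda X,Z,Y=0: r+y*Y/1000+x*(X*c-Z*sn)/1000+np.array([0,0,(X*sn+Z*c)/1000])
  w=proj(s,[q(-116,29,26),q(-116,29,-26),q(12,29,26),q(12,29,-26)])-[180,20]
  v=(proj(d,[q(-116,29,26),q(12,29,26),q(-116,5,26)])-[240,110])*6
  print(th,(w*2.7).round(0).tolist(),v.round(0).tolist())
o=robot.get_obs()["tool_pos"]
E
```

```text
28 [[109.0, 599.0], [316.0, 599.0], [27.0, 13.0], [404.0, 13.0]] [[368.0, 434.0], [130.0, 355.0], [342.0, 462.0]]
30 [[111.0, 589.0], [314.0, 589.0], [27.0, 22.0], [404.0, 22.0]] [[365.0, 440.0], [133.0, 355.0], [338.0, 467.0]]
32 [[113.0, 578.0], [313.0, 578.0], [28.0, 31.0], [403.0, 31.0]] [[362.0, 445.0], [135.0, 356.0], [334.0, 471.0]]
34 [[115.0, 568.0], [311.0, 568.0], [29.0, 40.0], [402.0, 40.0]] [[359.0, 450.0], [137.0, 356.0], [330.0, 476.0]]
35 [[115.0, 562.0], [310.0, 563.0], [29.0, 45.0], [402.0, 45.0]] [[357.0, 453.0], [139.0, 356.0], [327.0, 478.0]]
```

send_rows:
  increments:
    - [-1, -0.015, 0, 0, 0]
    - [-1, -0.035, 0, 0, 0]
    - [-1, -0.06, 0, 0.01, 0]
    - [-1, -0.08, 0, 0.03, 0]
    - [-1, -0.08, 0, 0.04, 0]

```text
time: 13.75
tool_pos: [0.4743, 0.008, 0.1793]
ee_rot: [2.815, 1.562, -0.12]
wrist_force: [-0.1, 0.4, 1.1]
width: 0.0007
```

```bash
python3 - <<'E'
from h import *
snap("side","side13");snap("scene","scene13");snap("wrist","wrist13")
s=load("wrist13");d=load("side13")
x=np.array([.979,.204,0]);y=np.array([-.204,.979,0]);r=np.array([.6168,.0384,.125])
print("railends",proj(s,[r+.042*y,r-.042*y]).round(1).tolist(),proj(d,[r+.042*y,r-.042*y]).round(1).tolist())
for th in (24,28,32,35,38):
  c,sn=np.cos(np.radians(th)),np.sin(np.radians(th))
  q=lambda X,Z,Y=0: r+y*Y/1000+x*(X*c-Z*sn)/1000+np.array([0,0,(X*sn+Z*c)/1000])
  pts=[q(-116,29,26),q(-116,29,-26),q(12,29,26),q(12,29,-26)]
  print(th,proj(s,pts).round(1).tolist(),proj(d,pts).round(1).tolist())
crop("side13",240,120,70,90,6,"c6");crop("scene13",210,150,60,60,9,"c7")
E
```

```text
railends [[200.9, 13.5], [315.9, 13.6]] [[260.9, 180.8], [260.9, 158.6]]
24 [[229.4, 169.2], [287.1, 169.2], [216.7, -4.9], [300.4, -4.8]] [[302.1, 180.6], [301.1, 166.9], [260.9, 169.2], [260.9, 155.4]]
28 [[230.2, 166.0], [286.3, 166.0], [216.9, -0.8], [300.2, -0.7]] [[301.3, 182.4], [300.3, 168.7], [261.7, 169.2], [261.7, 155.4]]
32 [[231.0, 162.5], [285.5, 162.5], [217.1, 3.3], [300.0, 3.4]] [[300.4, 184.1], [299.4, 170.5], [262.5, 169.3], [262.5, 155.4]]
35 [[231.5, 159.6], [284.9, 159.6], [217.2, 6.4], [299.9, 6.5]] [[299.6, 185.4], [298.6, 171.8], [263.1, 169.3], [263.0, 155.5]]
38 [[232.0, 156.5], [284.4, 156.5], [217.4, 9.6], [299.7, 9.6]] [[298.6, 186.7], [297.7, 173.1], [263.7, 169.4], [263.6, 155.6]]
```

View pics/wrist13.png

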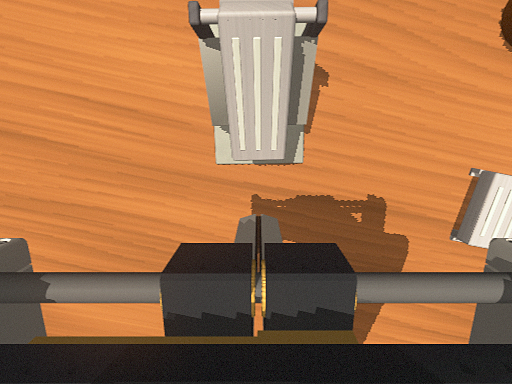

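View pics/c6.png

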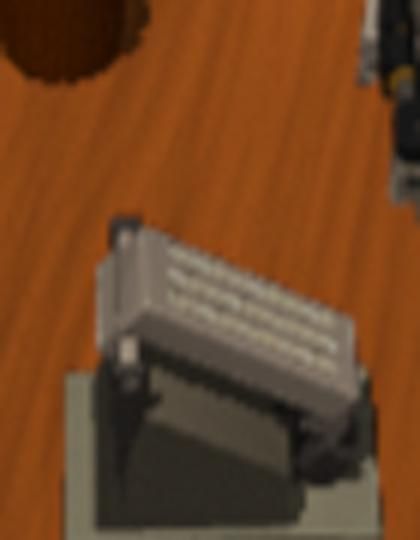

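View pics/c7.png

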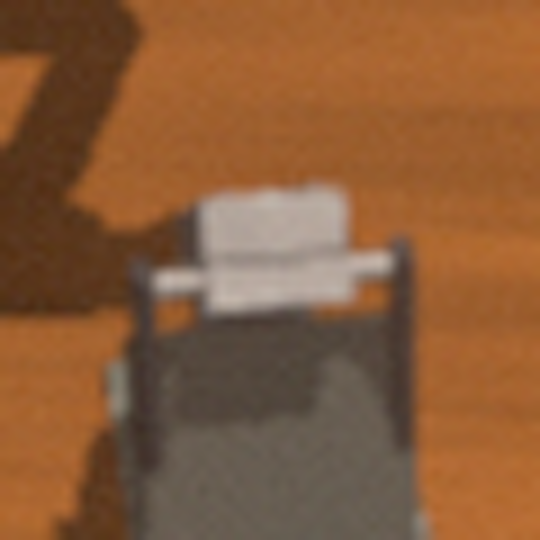

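Rail at row 15, lip edge at row 11 and foot edge at row 160 give a tilt of about 35–36°, so the cap looks home. The force at the snap was never captured, so I press again to confirm the stop is firm.

send_rows:
  increments:
    - [-1, 0, 0, -0.025, 0]
    - [-1, 0.01, 0, -0.04, 0]
    - [-1, 0.04, 0, -0.04, 0]
    - [-1, 0.07, 0, -0.04, 0]
    - [-1, 0.079, 0, -0.04, 0]

```text
time: 14.32
tool_pos: [0.5085, 0.0171, 0.0888]
ee_rot: [-0.291, 1.559, 3.057]
wrist_force: [-8.3, -1.0, 21.8]
width: 0.0006
```

send_rows:
  increments:
    - [-1, 0.001, 0, 0, 0]
    - [-1, 0.002, 0, -0.0005, 0]
    - [-1, 0.003, 0, -0.001, 0]
    - [-1, 0.003, 0, -0.001, 0]

```text
time: 14.65
tool_pos: [0.5122, 0.0168, 0.0921]
ee_rot: [-0.171, 1.568, -3.106]
wrist_force: [-3.2, -0.9, 2.0]
width: 0.0003
```

send_rows:
  increments:
    - [-1, 0.001, 0, -0.0005, 0]
    - [-1, 0.0015, 0, -0.001, 0]
    - [-1, 0.0015, 0, -0.001, 0]

```text
time: 14.9
tool_pos: [0.5126, 0.0168, 0.0918]
ee_rot: [-0.007, 1.568, -2.942]
wrist_force: [-7.5, -0.1, 5.4]
width: 0.0004
```

send_rows:
  increments:
    - [-1, 0.001, 0, 0, 0]
    - [-1, 0.002, 0, 0, 0]
    - [-1, 0.003, 0, 0, 0]
    - [-1, 0.003, 0, 0, 0]

```text
time: 15.23
tool_pos: [0.5127, 0.0168, 0.0913]
ee_rot: [0.22, 1.569, -2.715]
wrist_force: [-11.5, -1.0, 14.4]
width: 0.0003
```

send_rows:
  increments:
    - [-1, 0.001, 0, 0, 0]
    - [-1, 0.002, 0, 0, 0]
    - [-1, 0.002, 0, 0, 0]

```text
time: 15.48
tool_pos: [0.5129, 0.0168, 0.0911]
ee_rot: [0.75, 1.57, -2.186]
wrist_force: [-13.6, -0.9, 21.0]
width: 0.0005
```

send_rows:
  increments:
    - [-1, -0.004, 0, 0.001, 0]
    - [-1, -0.01, 0, 0.002, 0]
    - [-1, -0.03, 0, 0.002, 0]
    - [-1, -0.06, 0, 0.002, 0]
    - [-1, -0.1, 0, 0.002, 0]

```text
time: 15.9
tool_pos: [0.5112, 0.0167, 0.1843]
ee_rot: [-0.391, 1.567, 2.957]
wrist_force: [0.6, -0.0, -0.2]
width: 0.0002
```

send_rows:
  increments:
    - [-1, -0.02, 0, 0.035, 0]
    - [-1, -0.02, 0, 0.05, 0]
    - [-1, -0.02, 0, 0.05, 0]
    - [-1, -0.02, 0, 0.05, 0]

```text
time: 16.23
tool_pos: [0.4639, 0.0063, 0.2066]
ee_rot: [2.943, 1.567, 0.007]
wrist_force: [0.0, -0.3, 1.4]
width: 0.0006
```

```bash
python3 - <<'E'
from h import *
snap("side","side14");snap("scene","scene14");snap("wrist","wrist14")
s=load("wrist14");d=load("side14")
x=np.array([.979,.204,0]);y=np.array([-.204,.979,0]);r=np.array([.6168,.0384,.125])
o=robot.get_obs();print(o["time"],o["tool_pos"],o["wrist_force"])
print("railends",proj(s,[r+.042*y,r-.042*y]).round(1).tolist(),proj(d,[r+.042*y,r-.042*y]).round(1).tolist())
for th in (28,32,35,38):
  c,sn=np.cos(np.radians(th)),np.sin(np.radians(th))
  q=lambda X,Z,Y=0: r+y*Y/1000+x*(X*c-Z*sn)/1000+np.array([0,0,(X*sn+Z*c)/1000])
  pts=[q(-116,29,26),q(-116,29,-26),q(12,29,26),q(12,29,-26)]
  print(th,proj(s,pts).round(1).tolist(),proj(d,pts).round(1).tolist())
crop("side14",240,140,70,70,8,"c6");crop("wrist14",180,0,160,180,3.3,"c8")
E
```

```text
16.3833 [0.46349847 0.00651998 0.20468025] [ 0.48985531  0.59880812 -0.66815876]
railends [[207.8, 15.1], [309.5, 15.2]] [[260.9, 180.8], [260.9, 158.6]]
28 [[233.1, 153.0], [283.8, 153.0], [222.6, 3.0], [294.9, 3.1]] [[301.3, 182.4], [300.3, 168.7], [261.7, 169.2], [261.7, 155.4]]
32 [[233.7, 150.0], [283.2, 150.1], [222.8, 6.6], [294.8, 6.7]] [[300.4, 184.1], [299.4, 170.5], [262.5, 169.3], [262.5, 155.4]]
35 [[234.1, 147.6], [282.7, 147.6], [222.9, 9.3], [294.6, 9.4]] [[299.6, 185.4], [298.6, 171.8], [263.1, 169.3], [263.0, 155.5]]
38 [[234.5, 145.0], [282.3, 145.0], [223.0, 12.0], [294.5, 12.1]] [[298.6, 186.7], [297.7, 173.1], [263.7, 169.4], [263.6, 155.6]]
```

View pics/c6.png

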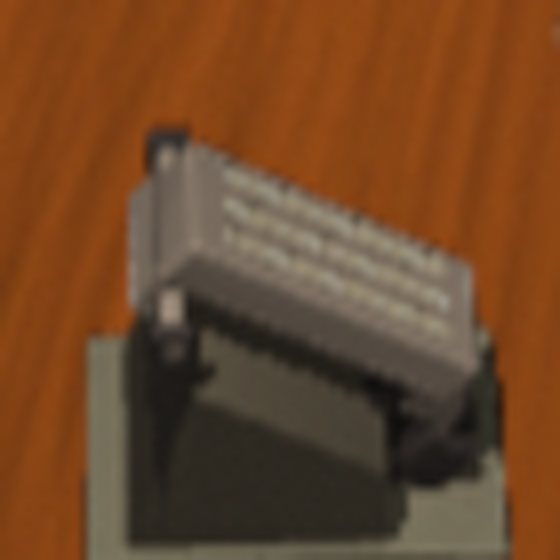

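View pics/c8.png

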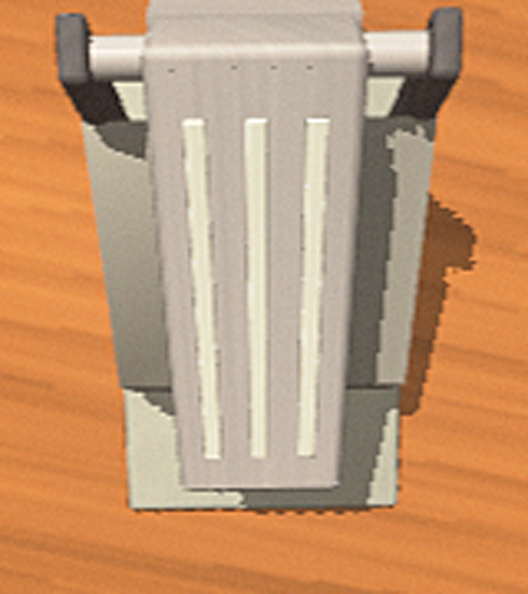

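View pics/scene14.png

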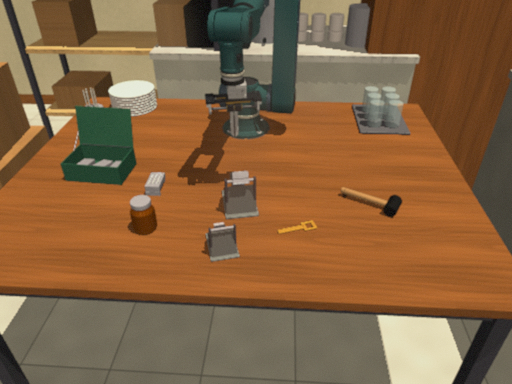

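```bash
python3 - <<'E'
from h import *
print(robot.close_job())
E
```

```text
the job is handed in; nothing more can be done
None
```

The long chrome end cap is back on the larger dispenser. I hooked its lip over the rail with the cap held level, drew it back until the wall met the rail, then tilted it down about the rail in the grip. I let go, then pressed the foot end with shut fingers. I handed in at about 16.4 s with the gripper clear.

**Checks that agreed:**
- The pressed face stopped hard at z of about 0.091 m, where 0.0914 m was expected for home, and it barely moved under about 25 N into the face.
- After the tool was lifted, the last pictures put the tilt at about 35–36° (35° is home). The lip was still on the rail and centred between the posts, with no spring-back.
- In the last scene picture, the short cap, jar, mallet and opener looked unmoved by eye; I did not measure them.

**What I could not confirm:**
- The force at the snap was not seen. The readings after the first press were near zero, so I judge that the catch closed from the depth, tilt and firm stop.
- The pictures disagreed with the calibration by 1–2 pixels, so the tilt is good to a degree or two.

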